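Empty the dial shaker and pack the garnish kit into its foam crate

ROBOT

A 6-joint arm with a two-finger parallel gripper is mounted at the origin on a cart in front of the work surface, level with it; the furniture and walls round the work are solid. World frame = base frame: x ahead of the robot, y to its left, z up, the work surface at z = 0. Lengths are in m, angles in rad, forces in N, time in s.
With the tool pointing down it reaches from about 0.2 to 0.875 m from the base axis. Payload 3.4 kg.
Tool frame: the origin (TCP) lies between the finger pads; the fingertips stand 25 mm ahead of it and the grasp point (between the pads) lies 6 mm ahead of it (r.nose_length is the z of the fingertips in the tool frame, in m); z points along the fingers, y is the line along which they close (so a half turn about z gives the same grasp; the last joint's range is limited). The gripper opens to 94 mm and grips with 3 to 60 N. Pads are 16 mm wide; open, the fingers measure 119 mm over their backs; the gripper's body (75 mm by 177 mm) begins 78 mm behind the grasp point.
Start: joints at [-1.469, 0.276, 1.505, -0, 1.361, -0.121], TCP at [0.127, -0.561, 0.23] pointing down, gripper open.
Joint ranges: [-2.89, 2.89], [-0.75, 2.08], [0.22, 2.7], [-1.18, 4.32], [0.11, 2.71], [-2.7, 2.7]. Speed limits (rad/s): [2.57, 2.57, 3.14, 3.14, 3.14, 3.14].

INTERFACE

Orientations are given as a unit quaternion [w, x, y, z].
In Python, from plant import r, gripper_to, inverse_kinematics, vision, models, telemetry gives the robot as it stands. Calls block until the motion is done:
- r.move_to(position, orientation): joint-space move of the TCP to a pose.
- r.move_l(position, rot=None, vel=0.15, guard=None): straight line of the TCP; rot=None keeps the orientation; vel is the mean speed in m/s. With guard (N) it stops when the force on the tool has changed by that much, and returns True; else False.
- r.movej(angles): joint-space move.
- gripper_to(opening, f_grip=None): finger opening in m; f_grip is the grip in N (None keeps the last); returns when the fingers have stopped.
- r.hold(seconds).
- inverse_kinematics(position, orientation): joint angles nearest the present ones, or None.
- vision.snapshot(name): name is "scene" or "top" or "wrist"; returns the picture (384x512x3 uint8, red, green, blue); there is no depth.
- vision.get_calibration(name): a dict with "fx", "fy", "cx", "cy" (pixels), "position" and "orientation" of the camera in the world. Camera axes: x right, y down, z forward; pixel columns grow to the right and rows downward; lengths in m; the calibration is good to about 2 mm. A picture is of the moment at which its call begins: read the wrist's pose just before it. get_calibration takes no time and is no camera call; for the wrist camera it gives the pose at the moment of the call.
A pose or a line that the arm cannot do raises r.PlanningError and nothing moves.
- r.sign_off(): hands the job in; it is judged then, once.
Trained networks look in the newest picture that a camera, given by its name, has taken for a name from the list of things; names that differ only in an ending like _2 or _b are one class to them, and where a whole thing is asked for, a point or a joint stands for the part that bears it (a point fixed in the world has none). Each returns a list of dicts, best first, with "score" (0 to 1); they miss things now and then, are a little off and sometimes report something else, mostly with a low value. They report only what shows in the picture. A call takes as long as a camera call.
- models.boxes_of(thing, camera): "at" ([x, y, z] in m, in world coordinates, good to about 4 mm: the middle of the surface that is visible of it).
- models.regions_of(thing, camera): "pixels" (384x512 bool, what is visible of it).
- models.mark_of(thing, camera): "at" ([x, y, z] in m, in world coordinates, good to about 4 mm: a listed point, or the origin of a listed thing).
Readings, each from a call of its own:
- telemetry.current_t(): time.
- telemetry.current_joints(): joint angles.
- telemetry.current_dq(): joint speeds.
- telemetry.current_joint_efforts(): joint torques, N m.
- telemetry.current_ee_pos(): TCP position.
- telemetry.current_tool_rot(): TCP orientation.
- telemetry.current_wrist_force(): force on the tool from outside, world axes, zero at the start.
- telemetry.current_torque(): the same for the moment, N m.
- telemetry.current_opening(): finger opening in m.
- telemetry.current_finger_force(): force on a finger pad.
Only numpy, scipy, OpenCV 4.12 (cv2) and the standard library are available. Lean on these libraries where they do the work, as an engineer would, in place of code of your own. Each camera call takes 0.05 s, during which the arm holds its last target. There are 200 camera calls.

TASK

Turn the dial of the nut shaker to its largest opening and shake every hazelnut out into the steel bowl. Then turn the dial back to shut and pack the kit for transport: press the shaker (dial up) and every spice jar that stands on the worktop (cap up) fully home into the snug foam cutouts of the crate, leaving the bowl of nuts standing on the worktop and the pepper mill, the tape roll and the lemon where they are.

Things in the scene. Friction and masses are not known exactly. Their poses are not given: they have to be found in the camera images.
- shaker: nut shaker: clear round jar, 66 mm outside diameter, 125 mm high with the dial, white ribbed collar 68 mm across at 86 to 103 mm height, 0.29 kg, hazelnuts inside; its wall has ten slight flats, one square to +x. Origin: centre of its underside, z up its axis; +x points to the side of the lid's window. It stands upright, +x turned roughly away from the robot
- dial (a joint): red dial on the shaker's top, rad, growing counter-clockwise from above: 0 = shut (pointer at the single dot on the collar), 1.57 = fine holes over the window (three dots, no nut passes), 3.14 = large opening over the window (five dots). Friction of about 0.02 N m holds it where it is left; stops at -0.3 and 3.45; at the start 0 to 1.3
- dial_bar (a point): the grip bar of the dial, on its axis, 117 mm above the shaker's underside (bar: 30 mm long, 11 mm thick, from 108 to 125 mm height). The frame is the dial's: z up, the bar along y, its pointer end (white line) to -y, the large opening at -x; at joint value 0 the frame's axes are parallel to the shaker's
- bowl: steel prep bowl, round, 124 mm across the rim, 52 mm high, rounded inside, floor 56 mm across and 4 mm thick, origin at the centre of its underside, z up; 0.25 kg
- nut_0: a hazelnut in its shell, about 16 mm across and 17 mm long, 10 g, origin at its middle; may be absent (3 to 5 nuts are in the shaker at the start)
- nut_1: a hazelnut like nut_0; may be absent
- nut_2: a hazelnut like nut_0; may be absent
- nut_3: a hazelnut like nut_0; may be absent
- nut_4: a hazelnut like nut_0; may be absent
- spice_0: spice jar with a yellow-brown cap, round, body 40 mm across, cap 41 mm across from 85 to 106 mm height (top 106 mm), 0.11 kg, origin at the centre of its underside, z up; may be absent (1 to 3 spice jars are there)
- spice_1: spice jar with a black cap, round, 40 mm across, cap 41 mm from 84 to 105 mm height, 0.11 kg, origin at the centre of its underside, z up; may be absent
- spice_2: spice jar with a red cap, round, body 42 mm across, cap 44 mm from 85 to 105 mm height, 0.11 kg, origin at the centre of its underside, z up; may be absent
- case: grey-blue crate, fixed, 244 x 244 mm over the rim, 72 mm high; origin: centre of its underside, z up. Dark foam insert (top at 59 mm) with one large and three small round cutouts 45 mm deep. In each, two springy bevelled foam lips, opposite along the crate's y, reach about 3 mm into the item's way, so that it must be pressed down with 10 to 20 N
- cut_shaker (a point): centre of the floor of the large cutout (71 mm across), 14 mm above the crate's underside; axes of the crate
- cut_a (a point): centre of the floor of a small cutout (46 mm across); any spice jar fits any small cutout
- cut_b (a point): centre of the floor of another small cutout, like cut_a
- cut_c (a point): centre of the floor of the third small cutout, like cut_a
- mill: bystander: glass pepper mill with a metal top, 44 mm across, 90 mm high, origin at the centre of its underside
- tape: bystander: roll of pale brown tape lying flat, 98 mm across, 25 mm high, origin at the centre of its underside
- lemon: bystander: lemon, 71 x 53 x 51 mm, origin at its underside
- window (a point): middle of the one window in the fixed white insert under the dial, 21 mm off the axis towards the shaker's +x, 102 mm up: a 90 degree sector from 9 mm off the axis to the wall. Nuts roll out only with the dial's large opening over it, the jar tipped some 15 degrees or more past level and this side lowest

How it is judged:
By the outcome, as a careful person would: the job done as asked, in the order asked, and still so for the second after the job is handed in, with the robot touching nothing.
Of spice_0, spice_1, spice_2 only 1 to 3 are there at a start; the rules pass over those that are not, and their reading is None.
Of nut_0, nut_1, nut_2, nut_3, nut_4 only 3 to 5 are there at a start; the rules pass over those that are not, and their reading is None.
At some moment in a run one of bowl, shaker may be knocked a few centimetres aside while the robot is not near it.
It also fails if it takes over 210 s, if anything falls off the work surface, if the arm or the gripper's body presses on something with over 40 N, if the wrist force passes 120 N, or if a joint passes its speed limit or range.

## Working session

There is one attempt and no reset: what is moved stays moved. The work goes in short steps, each a Python script; the robot and the scene stay as the last script left them, time stands still between calls to the robot, and variables do not carry over. Pictures are saved under pics/ and viewed, at most 14 in all, crops included, and the job is handed in when it is done.

```bash
ls; mkdir -p pics
cat > h.py <<'E'
import numpy as np, cv2
from scipy.spatial.transform import Rotation as R
from plant import r, gripper_to, inverse_kinematics, vision, models, telemetry as T
def q(Rm):
    x=R.from_matrix(Rm).as_quat(); return np.array([x[3],x[0],x[1],x[2]])
def down(yaw):
    # tool z down, tool y (closing line) at angle yaw in world
    y=np.array([np.cos(yaw),np.sin(yaw),0]); z=np.array([0,0,-1.]); return q(np.stack([np.cross(y,z),y,z],1))
def snap(cam,name=None):
    im=vision.snapshot(cam)
    if name: cv2.imwrite(f'pics/{name}.png',im[...,::-1])
    return im
def cal(cam):
    c=vision.get_calibration(cam); o=c['orientation']
    return c,R.from_quat([o[1],o[2],o[3],o[0]]).as_matrix(),np.array(c['position'])
def proj(p,cam):
    c,Rm,t=cal(cam); v=Rm.T@(np.array(p)-t); return np.array([c['fx']*v[0]/v[2]+c['cx'],c['fy']*v[1]/v[2]+c['cy']])
def ray(u,v,z,cam):
    c,Rm,t=cal(cam); d=Rm@np.array([(u-c['cx'])/c['fx'],(v-c['cy'])/c['fy'],1]); return t+d*(z-t[2])/d[2]
def show(names,cam,k=2):
    for n in names:
        print(cam,n,[(np.round(d['at'],3).tolist(),round(d['score'],2)) for d in models.mark_of(n,cam)[:k]])
E
python3 - <<'E'
from h import *
a=snap('top','top0');b=snap('scene','scene0')
cv2.imwrite('pics/both0.png',cv2.resize(np.vstack([a,b]),None,fx=.78,fy=.78)[...,::-1])
N=['shaker','dial_bar','window','bowl','spice_0','spice_1','spice_2','case','cut_shaker','cut_a','mill','tape','lemon']
show(N,'top',4);show(N,'scene',3)
for c in('top','scene'): 
    k,Rm,t=cal(c);print(c,k['fx'],t,Rm[:,2])
E
```

```text
pics
top shaker [([0.578, -0.123, 0.0], 0.69)]
top dial_bar [([0.584, -0.128, 0.117], 0.62)]
top window [([0.601, -0.118, 0.102], 0.94)]
top bowl []
top spice_0 [([0.566, -0.333, 0.004], 0.54), ([0.451, -0.265, 0.0], 0.54)]
top spice_1 [([0.566, -0.333, 0.004], 0.54), ([0.451, -0.265, 0.0], 0.54)]
top spice_2 [([0.566, -0.333, 0.004], 0.54), ([0.451, -0.265, 0.0], 0.54)]
top case [([0.52, 0.169, -0.001], 0.86), ([0.577, -0.125, 0.0], 0.74)]
top cut_shaker [([0.477, 0.12, 0.016], 0.89)]
top cut_a [([0.566, 0.233, 0.014], 0.93), ([0.468, 0.222, 0.016], 0.75), ([0.633, -0.242, 0.001], 0.64), ([0.576, 0.129, 0.013], 0.6)]
top mill [([0.634, -0.239, 0.001], 0.59)]
top tape [([0.588, 0.414, -0.0], 0.63)]
top lemon [([0.614, -0.408, -0.002], 0.6)]
scene shaker [([0.582, -0.127, 0.002], 0.91)]
scene dial_bar [([0.58, -0.129, 0.119], 0.4), ([0.579, -0.128, 0.001], 0.27)]
scene window [([0.599, -0.118, 0.103], 0.64)]
scene bowl [([0.45, -0.103, 0.0], 0.66), ([0.583, 0.414, 0.001], 0.2)]
scene spice_0 []
scene spice_1 []
scene spice_2 []
scene case [([0.52, 0.174, -0.0], 0.91)]
scene cut_shaker [([0.485, 0.127, 0.018], 0.87)]
scene cut_a [([0.57, 0.131, 0.015], 0.96), ([0.467, 0.222, 0.013], 0.58), ([0.566, 0.229, 0.018], 0.56)]
scene mill [([0.583, -0.133, 0.12], 0.71), ([0.633, -0.236, -0.001], 0.6)]
scene tape [([0.582, 0.416, 0.002], 0.71)]
scene lemon []
top 429.6505820263825 [ 0.36064031 -0.00823419  1.307933  ] [ 0.13340329  0.01846807 -0.99088975]
scene 482.018755336602 [-0.80462222  0.68106236  0.96130704] [ 0.78339523 -0.38337909 -0.48919566]
```

```bash
sleep 3; ls pics
```

```text
both0.png
scene0.png
top0.png
```

View pics/both0.png

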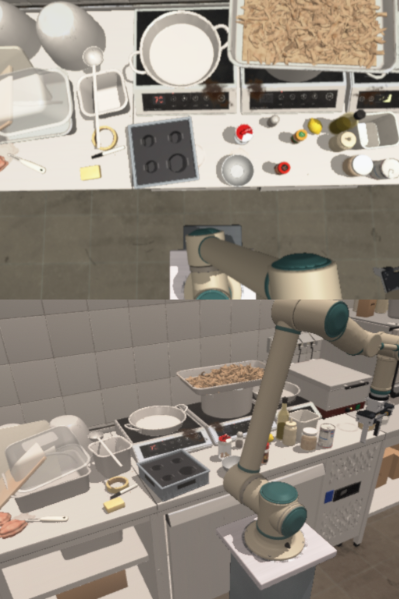

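The top view shows the bowl at about (237,170), the shaker at (243,133), a red-capped jar at (283,168), a brown-capped jar at (300,135), the mill at (273,121) and the crate at (160,152). That makes two spice jars. I'll look closer with the wrist camera.

Run:
```python
from h import *
r.move_to([0.47,-0.15,0.36],down(np.pi/2))
k,Rm,t=cal('wrist');print(k['fx'],t-T.current_ee_pos(),Rm)
a=snap('wrist','w1');N=['shaker','dial_bar','window','bowl','spice_0','mill','lemon']
show(N,'wrist',3)
r.move_to([0.47,0.15,0.36],down(np.pi/2))
b=snap('wrist','w2');show(['case','cut_shaker','cut_a'],'wrist',4)
cv2.imwrite('pics/both1.png',np.vstack([a,b])[:, :, ::-1][::1,::1])
cv2.imwrite('pics/both1.png',cv2.resize(np.vstack([a,b]),(400,600))[...,::-1])
print(T.current_t())
```

```text
304.9279546626736 [-0.07951669 -0.00092472  0.15370052] [[-1.36307287e-04  9.62299558e-01  2.71991806e-01]
 [ 9.99999511e-01 -1.35305719e-04  9.79852510e-04]
 [ 9.79713684e-04  2.71991807e-01 -9.62299068e-01]]
wrist shaker [([0.58, -0.13, 0.001], 0.89), ([0.614, -0.407, -0.001], 0.65)]
wrist dial_bar [([0.584, -0.124, 0.116], 0.58)]
wrist window [([0.601, -0.122, 0.099], 0.92)]
wrist bowl [([0.446, -0.108, 0.002], 0.65)]
wrist spice_0 [([0.451, -0.265, 0.002], 0.94), ([0.566, -0.336, 0.002], 0.86), ([0.617, -0.41, 0.001], 0.26)]
wrist mill [([0.635, -0.246, -0.003], 0.67)]
wrist lemon [([0.617, -0.407, 0.002], 0.95), ([0.564, 0.23, 0.015], 0.42)]
wrist case [([0.519, 0.172, -0.001], 0.65)]
wrist cut_shaker [([0.476, 0.122, 0.012], 0.74)]
wrist cut_a [([0.564, 0.229, 0.009], 0.9), ([0.576, 0.129, 0.012], 0.89), ([0.473, 0.22, 0.01], 0.65)]
5.1333
```

View pics/both1.png

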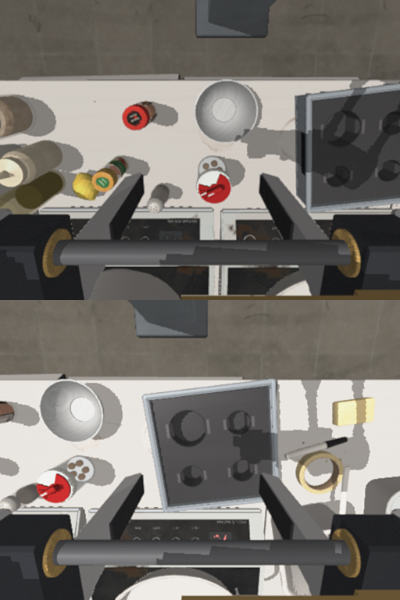

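The first view shows the shaker at (213,180), its dial apparently near the large-opening dots, the bowl at (228,110), and jars at (140,117) and (110,180). The second shows the crate, slightly yawed, with the large cutout at (187,428). Next is a close look at the dial.

Run:
```python
from h import *
r.move_to([0.583,-0.126,0.25],down(np.pi/2))
a=snap('wrist','w3')
show(['shaker','dial_bar','window','bowl'],'wrist',2)
u=proj([.582,-.126,.12],'wrist').astype(int);print(u)
c=a[max(0,u[1]-75):u[1]+75,u[0]-100:u[0]+100]
cv2.imwrite('pics/c3.png',cv2.resize(c,(800,600),interpolation=cv2.INTER_CUBIC)[...,::-1])
m=models.regions_of('dial_bar','wrist');print([(x['score'],x['pixels'].sum()) for x in m[:2]])
```

```text
wrist shaker [([0.451, -0.264, 0.002], 0.64), ([0.581, -0.131, -0.002], 0.57)]
wrist dial_bar [([0.581, -0.123, 0.117], 0.84)]
wrist window [([0.602, -0.12, 0.1], 0.79)]
wrist bowl [([0.446, -0.104, -0.0], 0.97)]
[257 189]
[(0.59, np.int64(2035))]
```

View pics/c3.png

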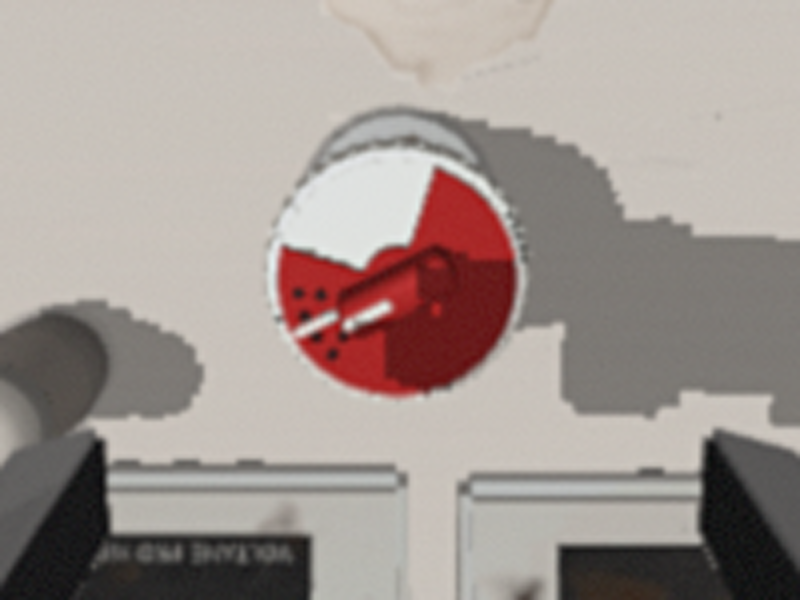

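The dial disc is centred near (397,275), the pointer line runs to (300,333), and the large opening is the white sector at the upper left. Dial yaw is about 31°, and the window is at roughly 18°, so the dial reads about 0.2. I'll grip the bar and turn it by about 2.9 rad while pressing down lightly.

Run:
```python
from h import *
P=[.5815,-.127]
th=np.radians(31)
for y in (th,th+np.pi):
    qq=inverse_kinematics([*P,.16],down(y)); print(None if qq is None else np.round(qq,2))
best=[inverse_kinematics([*P,.17],down(y)) for y in (th,th+np.pi)]
best=[b for b in best if b is not None and b[5]-2.92>-2.68]
b=best[0]
gripper_to(.04,10)
r.movej(b); print(T.current_ee_pos(), T.current_joints()[5])
g=r.move_l([*P,.134],vel=.03,guard=5);print(g,T.current_ee_pos(),T.current_wrist_force())
gripper_to(.0,12);print('open',T.current_opening(),T.current_finger_force(),T.current_wrist_force())
```

```text
[-0.33  0.35  1.57 -0.    1.22 -0.87]
[-0.33  0.35  1.57 -0.    1.22  2.27]
[ 0.58153423 -0.12701366  0.170041  ] 2.2685471816765697
False [ 0.58166724 -0.1270571   0.13421436] [ 0.68497084 -0.69082992  0.47464333]
open 0.011227587570257356 11.963377296924591 [-1.11909204 -0.49615993  0.53641103]
```

Run:
```python
from h import *
p=T.current_ee_pos()
g=r.move_l([p[0],p[1],p[2]-.004],vel=.01,guard=8);print(g,T.current_ee_pos(),T.current_wrist_force())
q0=np.array(T.current_joints());print(T.current_t())
for i in range(1,7):
    q1=q0.copy();q1[5]-=2.91*i/6;r.movej(q1)
    print(np.round(T.current_wrist_force(),1),np.round(T.current_torque()[2],3),round(T.current_ee_pos()[2],4))
print(T.current_t())
gripper_to(.04);r.move_l([*p[:2],.25],vel=.15)
r.move_to([0.583,-0.126,0.25],down(np.pi/2))
a=snap('wrist','w4')
show(['shaker','dial_bar','window','bowl'],'wrist',2)
u=proj([.582,-.126,.12],'wrist').astype(int)
c=a[max(0,u[1]-75):u[1]+75,u[0]-100:u[0]+100]
cv2.imwrite('pics/c4.png',cv2.resize(c,(800,600),interpolation=cv2.INTER_CUBIC)[...,::-1])
```

```text
True [ 0.5811611  -0.1275989   0.13388108] [-1.43447679  0.06538707  3.695739  ]
13.2083
[-0.1  0.1  1. ] -0.007 0.1339
[1.2 1.9 2.3] -0.007 0.134
[0.8 1.7 2.7] -0.044 0.134
[0.7 2.8 4.2] 0.003 0.1341
[-0.6  3.1  4.8] 0.047 0.1341
[-0.9  2.8  5.4] -0.006 0.1341
16.4083
wrist shaker [([0.578, -0.13, 0.0], 0.75)]
wrist dial_bar [([0.581, -0.123, 0.116], 0.63)]
wrist window [([0.602, -0.121, 0.102], 0.67)]
wrist bowl [([0.447, -0.102, 0.004], 0.6)]
```

View pics/c4.png

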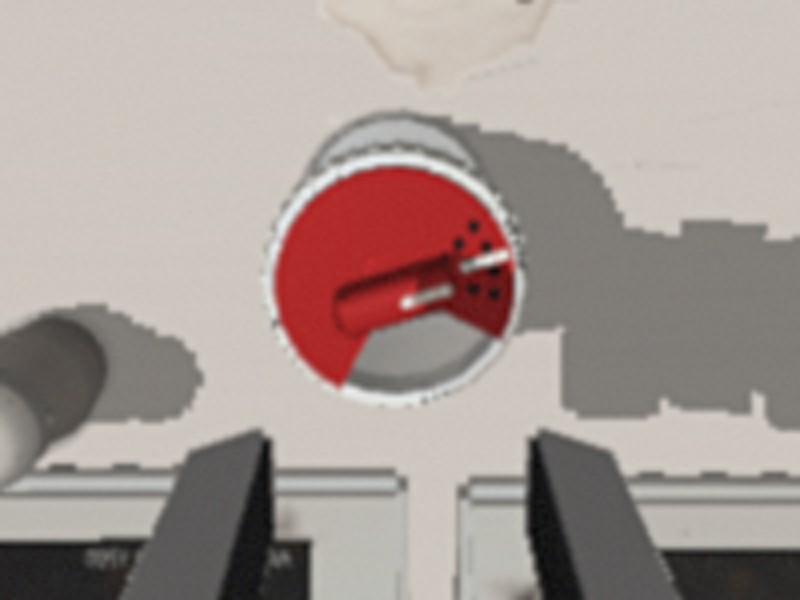

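The dial now has the large opening over the window: the grey wedge spans (345,383) to (500,335) with no white insert showing. The pointer is at (510,255), so the shaker's yaw is about 14°. I'll check which side grasps and pour poses are reachable.

```bash
cat >> h.py <<'E'
def Rz(a): return R.from_euler('z',a).as_matrix()
def side(az,el):
    z=np.array([np.cos(az)*np.cos(el),np.sin(az)*np.cos(el),np.sin(el)]); y=np.array([-np.sin(az),np.cos(az),0])
    return np.stack([np.cross(y,z),y,z],1)
def jarpour(az,b):
    # jar axis at azimuth az, b below level, jar x lowest
    z=np.array([np.cos(az)*np.cos(b),np.sin(az)*np.cos(b),-np.sin(b)]); x=np.array([-np.cos(az)*np.sin(b),-np.sin(az)*np.sin(b),-np.cos(b)])
    return np.stack([x,np.cross(z,x),z],1)
def flip(Rm): return Rm@np.diag([-1,-1,1.])
E
python3 - <<'E'
from h import *
psi=np.radians(14);d=np.radians
S=np.array([.5805,-.128,0]);B=np.array([.447,-.104,0])
Rj0=Rz(psi)
for el in (-30,-40):
  for da in (-18,18,-90,90,-54,54):
    for f in (0,1):
      Rt=side(psi+d(da),d(el)); Rt=flip(Rt) if f else Rt
      gp=S+[0,0,.062]; p=gp-.006*Rt[:,2]
      j=inverse_kinematics(p,q(Rt)); pre=inverse_kinematics(p-.09*Rt[:,2],q(Rt))
      if j is None or pre is None: continue
      res=[]
      for az in range(-180,180,30):
       for b in (20,30):
        Rj=jarpour(d(az),d(b)); ex=np.array([B[0],B[1],.085])-.02*np.array([np.cos(d(az)),np.sin(d(az)),0])
        o=ex-Rj@[.03,0,.112]
        Rp=Rj@Rj0.T@Rt; pp=o+Rj@Rj0.T@(p-S)
        k=inverse_kinematics(pp,q(Rp))
        if k is not None: res.append((az,b))
      print(el,da,f,np.round(j,1),res)
E
```

```text
-30 18 0 [-0.9  0.6  2.2  1.5  1.1  2. ] [(-180, 20), (-150, 20), (-150, 30), (-120, 20), (-120, 30), (-90, 20), (-90, 30), (-60, 20), (-60, 30), (-30, 20), (-30, 30), (0, 20), (0, 30), (30, 20), (30, 30), (60, 20), (60, 30), (90, 20), (90, 30), (150, 30)]
-30 18 1 [-0.9  0.6  2.2  1.5  1.1 -1.2] [(-180, 20), (-150, 20), (-150, 30), (-120, 20), (-120, 30), (-90, 20), (-90, 30), (-60, 20), (-60, 30), (-30, 20), (-30, 30), (0, 20), (0, 30), (30, 20), (30, 30), (60, 20), (60, 30), (90, 20), (90, 30), (120, 20), (150, 30)]
-30 90 0 [-0.7  0.9  1.3  0.6  1.8  2.1] [(-90, 30), (-30, 20), (-30, 30), (0, 20), (0, 30), (30, 30)]
-30 90 1 [-0.7  0.9  1.3  0.6  1.8 -1. ] [(-90, 30), (-60, 20), (-60, 30), (-30, 20), (-30, 30), (0, 20), (0, 30), (30, 20), (30, 30), (60, 20), (60, 30), (90, 20), (90, 30), (120, 20), (120, 30)]
-30 -54 0 [0.  0.6 2.4 3.9 0.9 1.4] [(-180, 20), (-180, 30), (-150, 20), (-150, 30), (-120, 20), (-120, 30), (-90, 20), (-90, 30), (-60, 20), (-60, 30), (-30, 20), (-30, 30), (0, 20), (0, 30), (30, 20), (30, 30), (150, 20), (150, 30)]
-30 -54 1 [ 0.   0.6  2.4  3.9  0.9 -1.7
[... 1854 characters left out ...]
 20), (-30, 30), (0, 20), (0, 30), (150, 20), (150, 30)]
-40 90 0 [-0.6  0.8  1.4  0.5  1.7  2.1] [(-30, 20), (-30, 30), (0, 20), (0, 30)]
-40 90 1 [-0.6  0.8  1.4  0.5  1.7 -1. ] [(-90, 20), (-90, 30), (-60, 20), (-60, 30), (-30, 20), (-30, 30), (0, 20), (0, 30), (30, 20), (30, 30), (60, 20), (60, 30), (90, 20), (90, 30), (120, 20), (120, 30)]
-40 54 0 [-0.8  0.6  1.8  0.8  1.3  2.3] [(-90, 20), (-90, 30), (-60, 20), (-60, 30), (-30, 20), (-30, 30), (0, 20), (0, 30), (30, 20), (30, 30)]
-40 54 1 [-0.8  0.6  1.8  0.8  1.3 -0.9] [(-90, 20), (-90, 30), (-60, 20), (-60, 30), (-30, 20), (-30, 30), (0, 20), (0, 30), (30, 20), (30, 30), (60, 20), (60, 30), (90, 20), (90, 30), (120, 20), (120, 30)]
```

```bash
cat > pour.py <<'E'
from h import *
d=np.radians; psi=d(14); Rj0=Rz(psi)
S=np.array([.5805,-.128,0])
def grasp(el,f,da=-18,h=.062):
    Rt=side(psi+d(da),d(el)); Rt=flip(Rt) if f else Rt
    return Rt,S+[0,0,h]-.006*Rt[:,2]
def pourpose(Rt,p,B,az,b,z=.08,back=.015):
    Rj=jarpour(d(az),d(b)); ex=np.array([B[0],B[1],z])-back*np.array([np.cos(d(az)),np.sin(d(az)),0])
    o=ex-Rj@[.034,0,.112]
    return o+Rj@Rj0.T@(p-S), Rj@Rj0.T@Rt
E
python3 - <<'E'
from pour import *
B=np.array([.447,-.104,0])
for el in (-34,-36,-38,-40):
  for f in (0,1):
    Rt,p=grasp(el,f); j=inverse_kinematics(p,q(Rt)); pre=inverse_kinematics(p-.08*Rt[:,2],q(Rt)); up=inverse_kinematics(p+[0,0,.1],q(Rt))
    if j is None or pre is None: print(el,f,j,pre);continue
    print(el,f,*(None if x is None else np.round(x,2) for x in(j,pre,up)))
    for az in (-200,-180,-160,-140):
      for b in (-10,25):
        pp,Rp=pourpose(Rt,p,B,az,b); k=inverse_kinematics(pp,q(Rp)); 
        if k is not None: print('  ',az,b,np.round(k,2),np.round(pp,2),np.round(Rp[:,2],2))
E
```

```text
-34 0 [-0.61  0.48  2.53  2.55  0.87  1.66] [-0.76  0.3   2.62  2.33  0.81  1.77] [-0.61  0.17  2.4   2.18  0.55  2.13]
   -200 -10 [-0.64  0.16  2.16  0.71  0.59  0.85] [ 0.51 -0.13  0.11] [ 0.48  0.1  -0.87]
   -180 -10 [-0.67  0.21  2.08  0.7   0.79  0.54] [ 0.51 -0.11  0.11] [ 0.41  0.26 -0.87]
   -180 25 [-1.09  0.33  2.54  1.6   1.04 -0.94] [ 0.49 -0.11  0.13] [ 0.84  0.26 -0.48]
   -160 -10 [-0.66  0.27  1.99  0.63  0.98  0.3 ] [ 0.51 -0.08  0.11] [ 0.3   0.38 -0.87]
   -160 25 [-1.08  0.39  2.33  1.22  1.18 -0.79] [ 0.49 -0.09  0.13] [ 0.7   0.53 -0.48]
   -140 -10 [-0.62  0.32  1.91  0.54  1.14  0.09] [ 0.5  -0.06  0.11] [ 0.15  0.46 -0.87]
   -140 25 [-1.    0.47  2.11  0.96  1.36 -0.73] [ 0.48 -0.08  0.13] [ 0.48  0.74 -0.48]
-34 1 [-0.61  0.48  2.53  2.55  0.87 -1.48] [-0.76  0.3   2.62  2.33  0.81 -1.38] [-0.61  0.17  2.4   2.18  0.55 -1.01]
   -200 -10 [-0.64  0.16  2.16  0.71  0.59 -2.29] [ 0.51 -0.13  0.11] [ 0.48  0.1  -0.87]
   -180 -10 [-0.67  0.21  2.08  0.7   0.79 -2.6 ] [ 0.51 -0.11  0.11] [ 0.41  0.26 -0.87]
   -180 25 [-1.09  0.33  2.54  1.6   1.04  2.2 ] [ 0.
[... 3275 characters left out ...]
.97] [ 0.49 -0.09  0.13] [ 0.76  0.53 -0.39]
   -140 -10 [-0.68  0.32  1.97  0.65  1.12 -0.04] [ 0.5  -0.06  0.11] [ 0.24  0.51 -0.83]
   -140 25 [-1.05  0.53  2.15  1.02  1.39 -0.84] [ 0.48 -0.08  0.13] [ 0.53  0.75 -0.39]
-40 1 [-0.57  0.39  2.45  2.45  0.61 -1.31] [-0.69  0.18  2.5   2.12  0.55 -1.05] [-0.57  0.13  2.31  1.83  0.39 -0.62]
   -200 -10 [-0.65  0.14  2.25  0.95  0.48 -2.54] [ 0.51 -0.13  0.11] [ 0.56  0.05 -0.83]
   -180 25 [-1.15  0.46  2.63  1.71  1.16  1.93] [ 0.49 -0.11  0.13] [ 0.89  0.24 -0.39]
   -160 25 [-1.13  0.47  2.39  1.29  1.24  2.17] [ 0.49 -0.09  0.13] [ 0.76  0.53 -0.39]
   -140 25 [-1.05  0.53  2.15  1.02  1.39  2.3 ] [ 0.48 -0.08  0.13] [ 0.53  0.75 -0.39]
```

Run:
```python
from pour import *
Rt,p=grasp(-36,0)
gripper_to(.09,30)
r.move_to(p-.08*Rt[:,2]+[0,0,.15],q(Rt))
print(np.round(T.current_joints(),2),T.current_t())
b=snap('scene');a=snap('top')
cv2.imwrite('pics/c5.png',np.hstack([cv2.resize(b[120:340,210:430],(400,400)),cv2.resize(a[100:300,200:400],(400,400))])[...,::-1])
```

```text
Traceback (most recent call last):
plant.PlanningError: the arm cannot take that pose within its joint ranges
```

Run:
```python
from pour import *
for el in (-34,-36,-40):
  for f in (0,1):
    Rt,p=grasp(el,f)
    print(el,f,[(b,h) for b in (.06,.08) for h in (.05,.07,.09,.11,.13) if inverse_kinematics(p-b*Rt[:,2]+[0,0,h],q(Rt)) is not None])
Rt,p=grasp(-36,0)
for h in (.13,.11,.09,.07,.05):
    t=p-.08*Rt[:,2]+[0,0,h]
    if inverse_kinematics(t,q(Rt)) is not None: break
r.move_to(t,q(Rt))
print(h,np.round(T.current_joints(),2),T.current_t(),T.current_wrist_force())
b=snap('scene');a=snap('top')
cv2.imwrite('pics/c5.png',np.hstack([cv2.resize(b[120:340,210:430],(400,400)),cv2.resize(a[100:300,200:400],(400,400))])[...,::-1])
```

```text
-34 0 [(0.06, 0.05), (0.06, 0.07), (0.06, 0.09), (0.06, 0.11), (0.06, 0.13), (0.08, 0.05), (0.08, 0.07), (0.08, 0.09), (0.08, 0.11)]
-34 1 [(0.06, 0.05), (0.06, 0.07), (0.06, 0.09), (0.06, 0.11), (0.06, 0.13), (0.08, 0.05), (0.08, 0.07), (0.08, 0.09), (0.08, 0.11), (0.08, 0.13)]
-36 0 [(0.06, 0.05), (0.06, 0.07), (0.06, 0.09), (0.06, 0.11), (0.08, 0.05), (0.08, 0.07), (0.08, 0.09)]
-36 1 [(0.06, 0.05), (0.06, 0.07), (0.06, 0.09), (0.06, 0.11), (0.06, 0.13), (0.08, 0.05), (0.08, 0.07), (0.08, 0.09), (0.08, 0.11), (0.08, 0.13)]
-40 0 [(0.06, 0.05), (0.06, 0.07), (0.08, 0.05)]
-40 1 [(0.06, 0.05), (0.06, 0.07), (0.06, 0.09), (0.06, 0.11), (0.06, 0.13), (0.08, 0.05), (0.08, 0.07), (0.08, 0.09), (0.08, 0.11), (0.08, 0.13)]
0.09 [-0.74 -0.02  2.41  1.7   0.53  2.56] 23.975 [ 1.06313601 -0.01556384 -0.19239131]
```

View pics/c5.png

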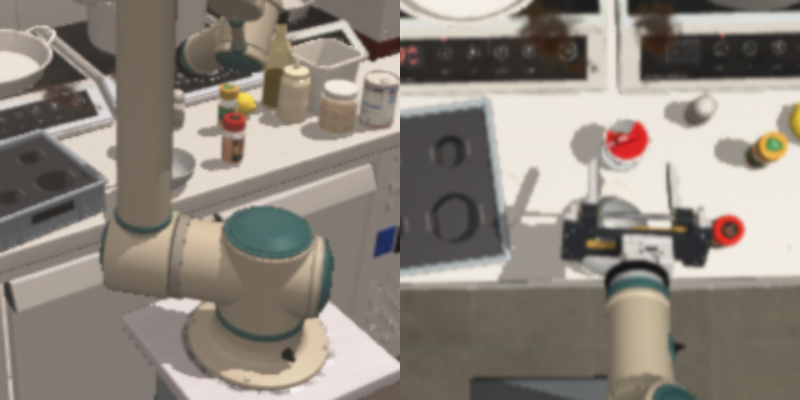

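The top crop shows the gripper over the bowl, with its right edge about 3 cm clear of the red-capped jar at (727,230). The shaker at (627,140) is straight ahead between the fingers, so I'll go in for the grasp.

Run:
```python
from pour import *
Rt,p=grasp(-36,0)
r.move_l(p-.075*Rt[:,2],vel=.12)
print(r.move_l(p,vel=.06,guard=6),T.current_ee_pos()-p,T.current_wrist_force())
gripper_to(.06,30);print(T.current_opening(),T.current_finger_force(),T.current_wrist_force())
print(r.move_l(p+[0,0,.03],vel=.06))
snap('scene','s6');show(['bowl','shaker'],'scene',2)
print(T.current_wrist_force(),T.current_opening(),T.current_t())
for z,b in ((.13,-10),(.13,25)):
    pp,Rp=pourpose(Rt,p,np.array([.447,-.104,0]),-180,b,z=z);print(np.round(inverse_kinematics(pp,q(Rp)),2))
```

```text
False [-2.65470596e-04  1.63303474e-05  1.62285278e-04] [-0.20187017 -0.46261273 -0.0236898 ]
0.06483954600797227 29.999640765599906 [-0.80186481  0.55268588  1.18840607]
False
scene bowl [([0.449, -0.104, -0.003], 0.56)]
scene shaker [([0.566, 0.231, 0.017], 0.18)]
[-0.21793909  0.31159347 -2.90850931] 0.06497831343117531 27.7167
[-0.68  0.13  2.04  0.67  0.88  0.6 ]
[-1.11  0.2   2.49  1.51  1.08 -0.74]
```

Run:
```python
from pour import *
Rt,p=grasp(-36,0); B=np.array([.448,-.104,0])
r.move_l(p+[0,0,.09],vel=.12)
pp,Rp=pourpose(Rt,p,B,-180,-10,z=.13);r.move_to(pp,q(Rp))
print(T.current_opening(),T.current_wrist_force())
pp,Rp=pourpose(Rt,p,B,-180,-10,z=.085);r.move_l(pp,vel=.1)
snap('scene','s7');a=snap('top','t7')
for b in (5,20,28):
    pp,Rp=pourpose(Rt,p,B,-180,b,z=.085);r.move_to(pp,q(Rp));print(b,np.round(T.current_wrist_force(),2),np.round(T.current_torque(),3))
r.hold(.6)
b=snap('top');c=snap('scene');print(T.current_t(),np.round(T.current_wrist_force(),2))
f=lambda a:cv2.resize(a[180:260,250:350],(400,300))
g=lambda a:cv2.resize(a[150:270,210:370],(400,300))
cv2.imwrite('pics/c7.png',np.vstack([np.hstack([f(a),f(b)]),np.hstack([g(cv2.imread('pics/s7.png')[...,::-1]),g(c)])])[...,::-1])
```

```text
0.06514241700150823 [ 1.11803044  0.57380786 -3.0001237 ]
5 [ 0.18  0.5  -3.62] [-0.241  0.702  0.015]
20 [ 0.45 -0.77 -2.98] [-0.247  0.793  0.023]
28 [ 0.28 -0.28 -3.5 ] [-0.2    0.831 -0.002]
32.9 [ 0.22 -0.52 -2.1 ]
```

View pics/c7.png

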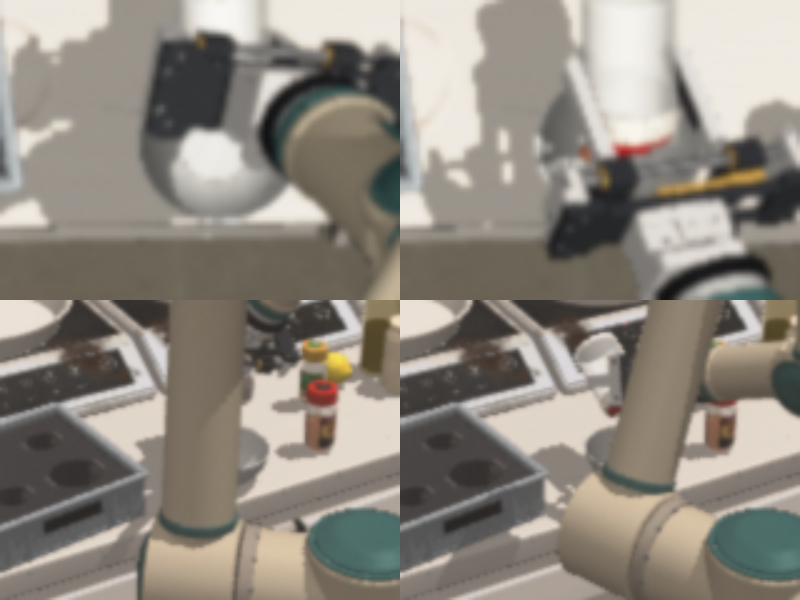

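The jar mouth, red at (625,145), is over the bowl, and a nut-like spot shows at (585,150). I'll shake it with rolls and tilts, then return to level and look inside the bowl.

```bash
cat >> pour.py <<'E'
def pp2(Rt,p,B,az,b,roll=0,z=.085,back=.015):
    Rj=jarpour(d(az),d(b)); ex=np.array([B[0],B[1],z])-back*np.array([np.cos(d(az)),np.sin(d(az)),0])
    ax=ex-Rj@[.034,0,.112]; Rj=Rj@Rz(d(roll))
    return ax+Rj@Rj0.T@(p-S), Rj@Rj0.T@Rt
E
python3 - <<'E'
from pour import *
Rt,p=grasp(-36,0); B=np.array([.448,-.104,0])
def go(*a,**k):
    x,Rp=pp2(Rt,p,B,*a,**k)
    try: r.move_to(x,q(Rp))
    except r.PlanningError as e: print(a,'no')
for b,ro in ((28,15),(28,-15),(38,0),(38,15),(38,-15),(30,0),(40,0),(30,0),(40,0)): go(-180,b,ro)
for i in range(4):
    x=np.array(T.current_ee_pos()); r.move_l(x+[.012,0,.004],vel=.2); r.move_l(x,vel=.3)
r.hold(.3)
f=[]
for i in range(8): f.append(T.current_wrist_force()); r.hold(.03)
print('pour F',np.mean(f,0),T.current_opening())
go(-180,20,0);go(-180,-10,0);go(-180,-10,0,z=.13)
f=[]
for i in range(8): f.append(T.current_wrist_force()); r.hold(.03)
print('lev F',np.mean(f,0))
a=snap('top','t8');show(['nut_0'],'top',6);snap('scene','s8');show(['nut_0'],'scene',6);w=snap('wrist','w8');show(['nut_0'],'wrist',6)
print(T.current_t())
cv2.imwrite('pics/c8.png',np.hstack([cv2.resize(a[180:260,250:350],(400,300)),cv2.resize(w,(400,300))])[...,::-1])
E
```

```text
(-180, 28, 15) no
(-180, 38, 0) no
(-180, 38, 15) no
(-180, 40, 0) no
(-180, 40, 0) no
pour F [ 0.26227458 -0.10482137 -2.52445335] 0.06479896567798989
lev F [-0.13137826  0.08087335 -2.96222768]
top nut_0 [([0.444, -0.104, 0.015], 0.59), ([0.442, -0.086, 0.012], 0.39)]
scene nut_0 []
wrist nut_0 []
39.4083
```

View pics/c8.png

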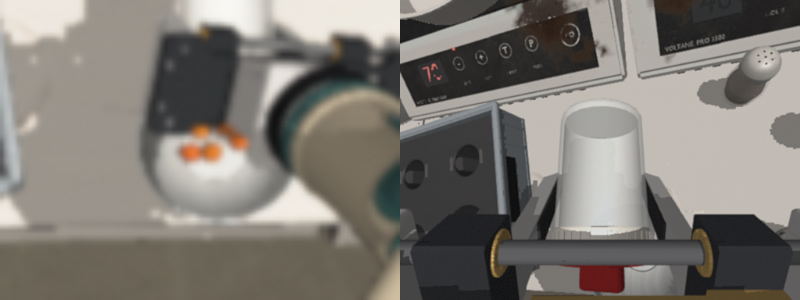

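Four or five orange nuts lie in the bowl around (190–240, 130–152), and the jar looks empty. I'll set the shaker back upright and count the nuts from above.

Run:
```python
from pour import *
Rt,p=grasp(-36,0)
r.move_to(p+[0,0,.09],q(Rt))
r.move_l(p+[0,0,.012],vel=.12)
print(r.move_l(p-[0,0,.004],vel=.02,guard=3),T.current_ee_pos()-p)
gripper_to(.09); r.move_l(p-.085*Rt[:,2],vel=.12); r.move_l(np.array(T.current_ee_pos())+[0,0,.08],vel=.15)
r.move_to([0.55,-0.12,0.27],down(np.pi/2))
a=snap('wrist','w9')
show(['nut_0','bowl','shaker','dial_bar','window'],'wrist',6);print(T.current_t())
c=[]
for P in ([.447,-.104,.02],[.58,-.128,.12]):
    u=proj(P,'wrist').astype(int);u=np.clip(u,[65,75],[447,309]);c.append(cv2.resize(a[u[1]-75:u[1]+75,u[0]-65:u[0]+65],(400,460),interpolation=cv2.INTER_CUBIC))
cv2.imwrite('pics/c9.png',np.hstack(c)[...,::-1])
```

```text
True [2.37118266e-04 6.92224175e-06 1.71644858e-04]
wrist nut_0 [([0.436, -0.095, 0.015], 0.66), ([0.443, -0.09, 0.014], 0.53), ([0.517, 0.174, -0.003], 0.53), ([0.462, -0.092, 0.014], 0.52), ([0.461, -0.112, 0.015], 0.5), ([0.456, -0.124, 0.012], 0.46)]
wrist bowl [([0.447, -0.104, 0.001], 0.68)]
wrist shaker [([0.603, -0.12, 0.098], 0.62), ([0.582, -0.132, -0.001], 0.59)]
wrist dial_bar [([0.582, -0.127, 0.115], 0.92)]
wrist window [([0.602, -0.123, 0.098], 0.94)]
48.325
```

View pics/c9.png

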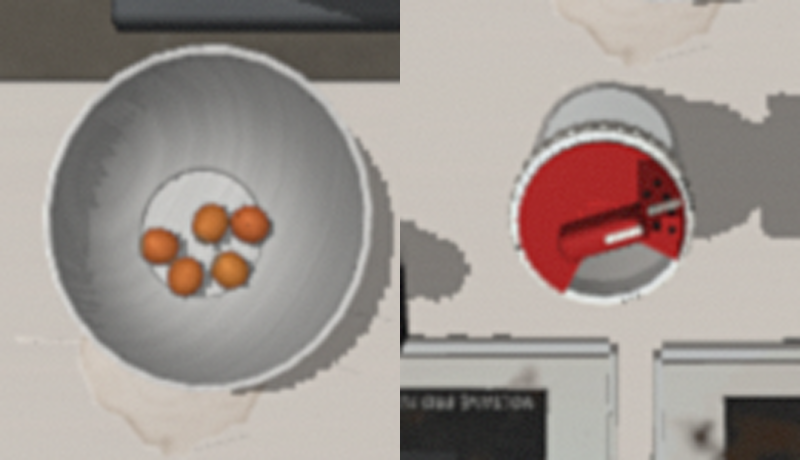

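All five nuts lie in the bowl and the window shows empty. The pointer is at about 105° (683,203), giving dial yaw 195°. Next I turn the dial back by π to shut.

Run:
```python
from h import *
P=[.5815,-.128]
b=inverse_kinematics([*P,.17],down(np.radians(15)))
b=np.array(b); print(b[5])
if b[5]>0: b[5]-=np.pi
gripper_to(.04,12); r.movej(b)
print(r.move_l([*P,.134],vel=.04,guard=5),T.current_wrist_force())
gripper_to(.0,12);print('open',T.current_opening())
p=T.current_ee_pos()
print(r.move_l([p[0],p[1],p[2]-.005],vel=.01,guard=9),T.current_ee_pos(),T.current_wrist_force())
q0=np.array(T.current_joints())
for i in range(1,7):
    q1=q0.copy();q1[5]+=np.pi*i/6;r.movej(q1)
    print(np.round(T.current_wrist_force(),1),np.round(T.current_torque()[2],3))
gripper_to(.04);r.move_l([*p[:2],.22],vel=.15)
r.move_to([0.583,-0.126,0.25],down(np.pi/2))
a=snap('wrist','w10')
show(['shaker','dial_bar','window','bowl'],'wrist',2)
A=[]
for dx,dy in ((0,.04),(0,-.04),(-.05,0)):
    r.move_to([0.583+dx,-0.126+dy,0.25],down(np.pi/2)); snap('wrist'); show(['dial_bar','window'],'wrist',1)
u=np.array([257,189])
c=a[u[1]-75:u[1]+75,u[0]-100:u[0]+100]
cv2.imwrite('pics/c10.png',cv2.resize(c,(800,600),interpolation=cv2.INTER_CUBIC)[...,::-1]);print(T.current_t())
```

```text
-0.595286217655008
False [ 0.18295074  1.03339829 -0.19796712]
open 0.010699481171123761
True [ 0.58105223 -0.12796803  0.13394346] [-1.69225849 -0.06236015  3.66350199]
[-1.1 -0.7  2.2] 0.005
[-1.4 -0.6  2.5] -0.031
[-1.4 -0.4  2.2] 0.016
[-2.  -0.5  1.8] -0.029
[-1.4  0.5  3. ] 0.074
[-1.8  1.3  2.5] -0.006
wrist shaker [([0.56, -0.151, 0.0], 0.57), ([0.581, -0.143, 0.102], 0.31)]
wrist dial_bar [([0.56, -0.149, 0.114], 0.62), ([0.56, -0.149, -0.004], 0.15)]
wrist window [([0.582, -0.142, 0.102], 0.86), ([0.562, -0.147, 0.118], 0.55)]
wrist bowl [([0.45, -0.105, 0.002], 0.75)]
wrist dial_bar [([0.561, -0.148, 0.116], 0.97)]
wrist window [([0.584, -0.145, 0.102], 0.9)]
wrist dial_bar [([0.563, -0.145, 0.116], 0.68)]
wrist window [([0.584, -0.141, 0.099], 0.7)]
wrist dial_bar [([0.56, -0.146, 0.115], 0.81)]
wrist window [([0.582, -0.145, 0.103], 0.85)]
62.5167
```

View pics/c10.png

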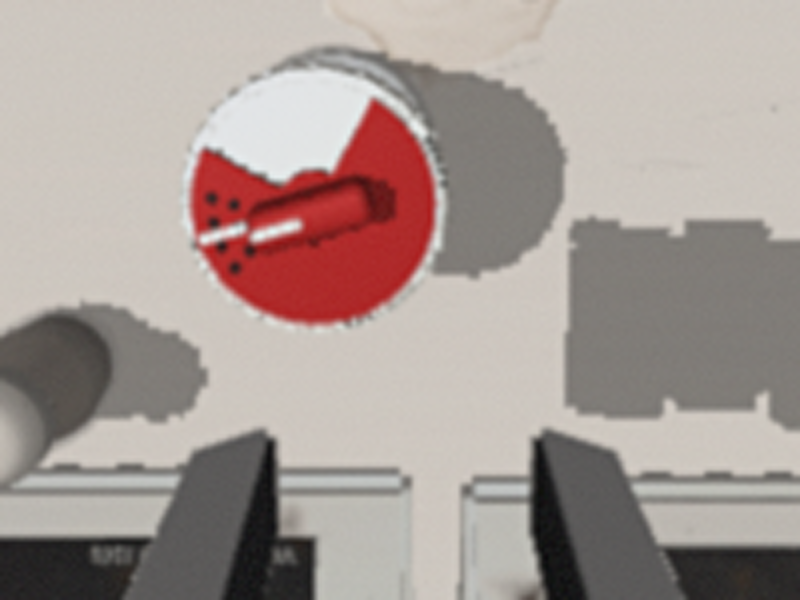

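The knock has happened: the shaker now stands at about (0.561,-0.147). The dial pointer is at (200,240), dial yaw is about 16–18°, and the window is at about 10–14°. I'll check the pointer against the single dot from the -y side.

Run:
```python
from h import *
C=np.array([.5605,-.148,.095])
ok=None
for az in (100,90,80,110,70):
  for el in (-50,-60):
    for f in (0,1):
      Rt=side(np.radians(az),np.radians(el)); Rt=flip(Rt) if f else Rt
      # camera is on tool x side; pick placing the camera above
      p=C-.17*Rt[:,2]+[0,0,.02]
      j=inverse_kinematics(p,q(Rt))
      if j is not None and ok is None and (Rt@[1,0,0])[2]>0: ok=(az,el,f,p,Rt)
print(ok[:3], ok[3]); r.move_to(ok[3],q(ok[4]))
a=snap('wrist','w11');print(T.current_t(),cal('wrist')[2])
u=proj(C,'wrist').astype(int);print(u);u=np.clip(u,[80,60],[432,324])
cv2.imwrite('pics/c11.png',cv2.resize(a[u[1]-60:u[1]+60,u[0]-80:u[0]+80],(800,600),interpolation=cv2.INTER_CUBIC)[...,::-1])
```

```text
(100, -50, 1) [ 0.57947521 -0.25561378  0.24522756]
63.5667 [ 0.58609471 -0.29330447  0.41439827]
[257 188]
```

View pics/c11.png

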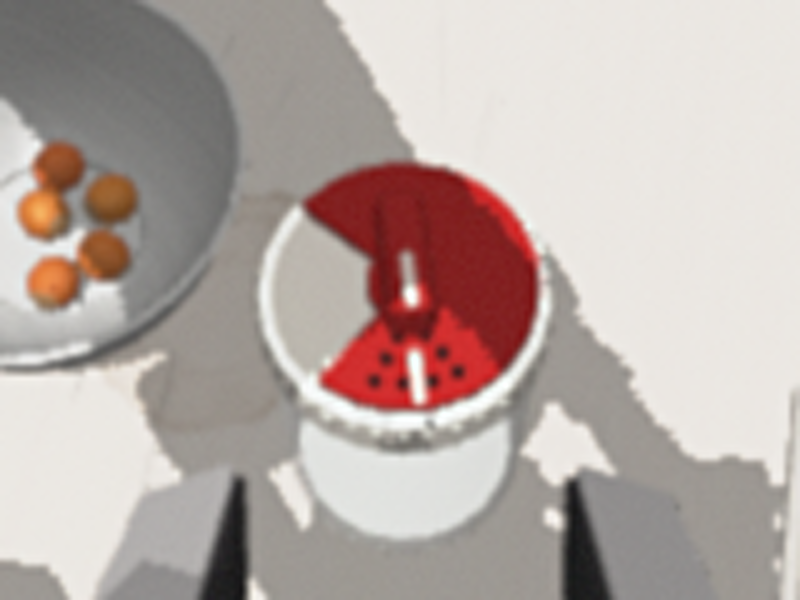

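The pointer tip (418,400) lines up with the single dot at (430,422), so the dial is shut. Next I locate the cutouts from several wrist views over the crate.

```bash
python3 - <<'E'
from h import *
import json
D={'cut_shaker':[],'cut_a':[],'case':[]}
k=0
for x,y in ((.50,.12),(.56,.2),(.56,.13),(.47,.2)):
    r.move_to([x,y,.26],down(np.pi/2)); snap('wrist',f'k{k}');k+=1
    c=cal('wrist')[0]; json.dump({a:np.array(b).tolist() for a,b in c.items()},open(f'pics/k{k-1}.json','w'))
    for n in D:
        for m in models.mark_of(n,'wrist')[:4]:
            if m['score']>.35: D[n].append([round(float(v),4) for v in m['at']]+[round(m['score'],2)])
for n in D: print(n,D[n])
print(T.current_t())
E
python3 -c "
import cv2,numpy as np
a=[cv2.resize(cv2.imread(f'pics/k{i}.png'),(400,300)) for i in range(4)]
cv2.imwrite('pics/c12.png',np.vstack([np.hstack(a[:2]),np.hstack(a[2:])]))"
```

```text
cut_shaker [[0.4774, 0.1256, 0.0118, 0.57], [0.4812, 0.1226, 0.0128, 0.6], [0.4778, 0.1259, 0.0123, 0.81], [0.4782, 0.1237, 0.0121, 0.84], [0.5849, 0.4112, -0.0019, 0.5]]
cut_a [[0.5759, 0.1299, 0.0114, 0.95], [0.5644, 0.2327, 0.0125, 0.93], [0.4677, 0.2223, 0.0111, 0.61], [0.4713, 0.2209, 0.011, 0.86], [0.5768, 0.1303, 0.0138, 0.75], [0.5642, 0.2303, 0.0137, 0.64], [0.4694, 0.2237, 0.0121, 0.69], [0.5765, 0.1307, 0.0135, 0.62], [0.563, 0.2303, 0.0133, 0.86], [0.5724, 0.1307, 0.0116, 0.83], [0.5868, 0.4132, -0.0024, 0.74], [0.4699, 0.2213, 0.0096, 0.59]]
case [[0.5153, 0.1738, -0.0023, 0.66], [0.5162, 0.1741, -0.0019, 0.87], [0.5215, 0.175, 0.0005, 0.69], [0.5176, 0.1745, 0.0004, 0.96]]
67.1833
```

View pics/c12.png

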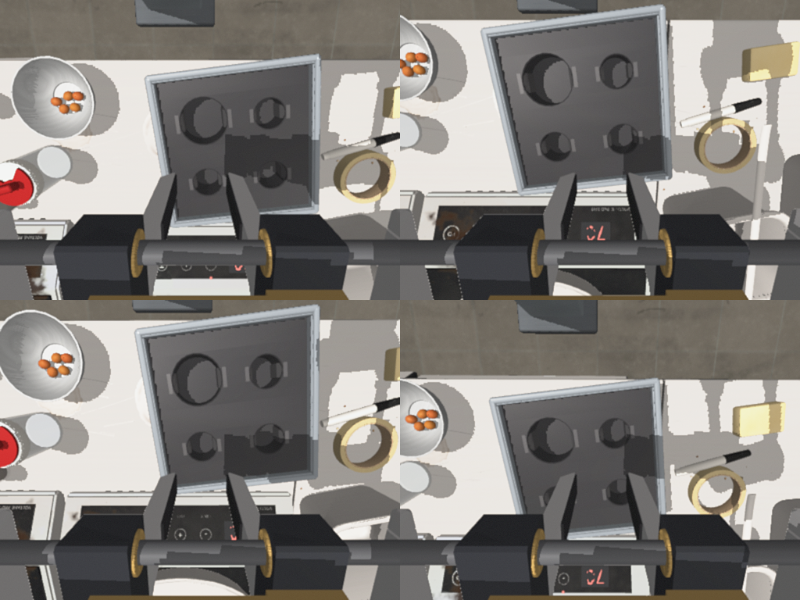

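The views show the crate yawed about 5.5° with all four cutouts clear, the large one near (205,118) in the first frame. Now I'll centre the shaker with two orthogonal squeezes on the collar, lift it and insert it.

```bash
cat > pack.py <<'E'
from h import *
def pick(P,h,yaw,wide,force,center=True):
    """centre by an orthogonal squeeze, then grasp with closing line at yaw; h = TCP height"""
    gripper_to(wide,force)
    r.move_to([*P,.21],down(yaw+np.pi/2 if center else yaw))
    if center:
        print('touch',r.move_l([*P,h],vel=.12,guard=8)); gripper_to(.0,8);w=T.current_opening(); gripper_to(wide)
        r.move_l([*P,h+.055],vel=.15); r.move_to([*P,h+.055],down(yaw)); print('w1',w)
    print('touch',r.move_l([*P,h],vel=.1,guard=8)); gripper_to(0,force)
    print('grip',T.current_opening(),T.current_finger_force())
    r.move_l([*P,h+.1],vel=.12); print('F',np.round(T.current_wrist_force(),1),T.current_opening())
def insert(C,h,yaw):
    r.move_to([*C,h+.1],down(yaw)); r.move_l([*C,h+.066],vel=.12)
    z=h+.066
    for zt in (.055,.045,.035,.025,.018,.0145):
        g=r.move_l([*C,h+zt],vel=.03,guard=30)
        print(zt,g,np.round(T.current_wrist_force(),1),np.round(np.array(T.current_ee_pos())-[*C,h],4))
        if g: break
E
python3 - <<'E'
from pack import *
yaw=np.radians(-111)
a=[inverse_kinematics([*P,.2],down(y)) for P in ((.561,-.1475),(.4787,.1245)) for y in (yaw,yaw+np.pi/2,yaw+np.pi)]
print([None if x is None else np.round(x[5],2) for x in a])
yaw=np.radians(69)
pick((.561,-.1475),.099,yaw,.09,45)
insert((.4787,.1245),.099,yaw)
print(T.current_t(),T.current_opening())
E
```

```text
[np.float64(1.56), np.float64(-0.01), np.float64(-1.58), np.float64(2.05), np.float64(0.48), np.float64(-1.09)]Traceback (most recent call last):
  File "<stdin>", line 6, in <module>
  File "pack.py", line 5, in pick
    r.move_to([*P,.21],down(yaw+np.pi/2 if center else yaw))
    ~~~~~~~~~^^^^^^^^^^^^^^^^^^^^^^^^^^^^^^^^^^^^^^^^^^^^^^^
plant.PlanningError: the arm cannot take that pose within its joint ranges
```

```bash
sed -i 's#yaw+np.pi/2 if center#yaw-np.pi/2 if center#' pack.py
python3 - <<'E'
from pack import *
yaw=np.radians(69)
pick((.561,-.1475),.099,yaw,.09,45)
insert((.4787,.1245),.099,yaw)
print(T.current_t(),T.current_opening())
E
```

```text
touch False
w1 0.06514970265946864
touch False
grip 0.06593857294856421 44.99720390886068
F [-0.3  1.2 -2.9] 0.06615990764422176
0.055 False [-0.  0. -3.] [-0.      0.0001  0.055 ]
0.045 False [ 0.5 -2.1 -2.5] [ 0.0002 -0.0005  0.0448]
0.035 False [ 1.  -4.1 -1.6] [ 0.     -0.0002  0.0346]
0.025 False [ 1.5 -3.4 -3.7] [-0.0001 -0.0001  0.0245]
0.018 False [ 1.7 -3.8 -3.6] [-0.0001 -0.0001  0.0176]
0.0145 False [ 1.1 -5.5  1.4] [ 0.0002 -0.0001  0.0146]
80.0833 0.06622432559392984
```

Run:
```python
from pack import *
C=(.4787,.1245)
for z in (.112,.110,.108,.105):
    g=r.move_l([*C,z],vel=.02,guard=25); print(z,g,np.round(T.current_wrist_force(),1),np.round(T.current_ee_pos(),4),T.current_opening())
    if g: break
a=snap('wrist','w13');s=snap('scene','s13');t=snap('top','t13')
show(['shaker','dial_bar'],'wrist',1);show(['shaker','dial_bar'],'scene',1);show(['shaker','dial_bar'],'top',1)
def cr(im,cam,P,w):
    u=proj(P,cam).astype(int);u=np.clip(u,[w,int(.75*w)],[511-w,383-int(.75*w)]);h=int(.75*w);return cv2.resize(im[u[1]-h:u[1]+h,u[0]-w:u[0]+w],(400,300),interpolation=cv2.INTER_CUBIC)
P=[*C,.08]
cv2.imwrite('pics/c13.png',np.hstack([cv2.resize(a,(400,300)),cr(s,'scene',P,56)])[...,::-1])
```

```text
0.112 False [-0.8 -6.4 12. ] [0.4791 0.1243 0.1135] 0.06635264934704088
0.11 False [-4.9 -6.9 23.9] [0.4793 0.1243 0.1134] 0.06641623670843202
0.108 False [-8.6 -7.9 36. ] [0.4793 0.124  0.1132] 0.06604414011522092
0.105 True [-0.9 -1.1  4.8] [0.4793 0.1236 0.113 ] 0.06622955267085094
wrist shaker [([0.476, 0.123, 0.012], 0.58)]
wrist dial_bar [([0.481, 0.128, 0.132], 0.94)]
scene shaker [([0.48, 0.122, 0.018], 0.87)]
scene dial_bar [([0.477, 0.122, 0.133], 0.57)]
top shaker []
top dial_bar [([0.567, -0.337, 0.002], 0.24)]
```

View pics/c13.png

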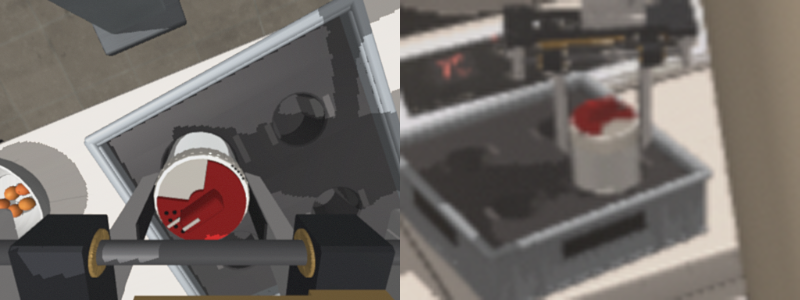

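The shaker is at the floor: TCP 0.113 matches, and it stopped hard at 36 N. The wrist view shows the dial still shut with the pointer at (180,228). I'll release it and pack the red-capped jar.

Run:
```python
from pack import *
gripper_to(.09); p=T.current_ee_pos(); r.move_l([p[0],p[1],.22],vel=.15)
r.move_to([.42,-.265,.27],down(np.pi/2)); snap('wrist','w14'); show(['spice_2','bowl'],'wrist',3)
P=(.451,-.265); m=[x['at'] for x in models.mark_of('spice_2','wrist') if np.hypot(x['at'][0]-P[0],x['at'][1]-P[1])<.02]
if m: P=tuple((np.array(P)+np.array(m[0][:2]))/2)
print(P)
yaw=np.radians(50)
pick(P,.096,yaw,.075,40)
insert((.5639,.2305),.096,yaw)
print(T.current_t(),T.current_opening())
```

```text
wrist spice_2 [([0.567, -0.334, 0.0], 0.86), ([0.448, -0.265, 0.003], 0.64)]
wrist bowl [([0.446, -0.104, 0.002], 0.72)]
(np.float64(0.44975), np.float64(-0.26495))
touch False
w1 0.04374732596708304
touch False
grip 0.04281719666047762 39.999158707796596
F [-0.2  0.4 -1.2] 0.04312422177148631
0.055 False [ 2.1  2.3 -2.8] [0.0004 0.0009 0.055 ]
0.045 False [0.1 3.8 6. ] [0.0008 0.0009 0.0463]
0.035 False [1.7 4.9 5.2] [0.0008 0.0008 0.0359]
0.025 False [0.8 4.9 4.8] [0.0007 0.0008 0.0257]
0.018 False [0.1 5.5 5.3] [0.0007 0.0009 0.0187]
0.0145 False [0.6 5.5 5.1] [0.0007 0.0009 0.0153]
98.5083 0.04322480302000389
```

Now I press it home, release, and go to the second jar.

```bash
cat >> pack.py <<'E'
def home(C,h):
    for z in (.0125,.0105,.0085,.0065):
        g=r.move_l([*C,h+z],vel=.02,guard=25); f=T.current_wrist_force(); e=T.current_ee_pos()
        print('home',z,g,np.round(f,1),round(e[2]-h,4))
        if g or f[2]>25: break
    r.move_l([*C,e[2]],vel=.02); gripper_to(.065); r.move_l([*C,.22],vel=.15)
E
python3 - <<'E'
from pack import *
home((.5645,.2313),.096)
r.move_to([.53,-.334,.27],down(np.pi/2)); snap('wrist','w15')
P=(.566,-.334); m=[x['at'] for x in models.mark_of('spice_0','wrist') if np.hypot(x['at'][0]-P[0],x['at'][1]-P[1])<.02]
if m: P=tuple((np.array(P)+np.array(m[0][:2]))/2)
print(P)
yaw=np.radians(50)
try: inv=[inverse_kinematics([*P,.2],down(y)) is not None for y in (yaw,yaw-np.pi/2)]; print(inv)
except Exception as e: print(e)
pick(P,.096,yaw,.075,40)
C=(.5757,.1312)
insert(C,.096,yaw)
print(T.current_t(),T.current_opening())
E
```

```text
home 0.0125 False [-1.3  3.4 11. ] 0.0142
home 0.0105 False [-3.7  2.9 20.7] 0.0142
home 0.0085 False [-6.3  2.4 30. ] 0.0141
(np.float64(0.5667), np.float64(-0.3352))
[True, True]
touch False
w1 0.041161515586130216
touch False
grip 0.040434597772955584 39.9712901924795
F [ 0.4  1.2 -1.6] 0.0409902218059947
0.055 False [-0.4 -0.8 -1.9] [-0.0002 -0.0001  0.0549]
0.045 False [ 0.4 -3.3  4.6] [ 0.0008 -0.0007  0.0455]
0.035 False [ 2.  -3.8  0.9] [ 0.0003 -0.0004  0.0346]
0.025 False [ 2.2 -4.4 -0.1] [-0.0003 -0.0001  0.0243]
0.018 False [ 2.  -5.4  1. ] [-0.0002 -0.0002  0.0175]
0.0145 False [ 2.4 -5.4  1.4] [-0.0001 -0.0002  0.0143]
117.075 0.040376503000604705
```

Run:
```python
from pack import *
home((.5757,.1310),.096)
r.move_to([.47,.03,.36],down(np.pi/2)); a=snap('wrist','w16'); N=['shaker','dial_bar','window','spice_0','bowl','nut_0']
show(N,'wrist',6)
r.move_to([.35,-.45,.35],down(np.pi/2)); s=snap('scene','s16'); t=snap('top','t16')
show(['shaker','spice_0'],'scene',3);show(['mill','tape','lemon','bowl','spice_0','shaker','dial_bar'],'top',3)
w=cv2.resize(a[:300],(800,469)) 
cv2.imwrite('pics/c16.png',np.hstack([cv2.resize(a,(400,300)),cv2.resize(t[120:260,120:430],(400,300))])[...,::-1]); 
u=proj([.52,.175,.1],'scene').astype(int);sc=s[u[1]-60:u[1]+60,max(0,u[0]-80):u[0]+80]
cv2.imwrite('pics/c16.png',np.vstack([np.hstack([cv2.resize(a,(400,300)),cv2.resize(sc,(400,300))]),np.hstack([cv2.resize(t[130:250,150:310],(400,300)),cv2.resize(t[130:250,290:450],(400,300))])])[...,::-1]);print(T.current_t())
```

```text
home 0.0125 False [ 0.4 -5.8 11.4] 0.0142
home 0.0105 False [-0.8 -5.7 18.3] 0.0138
home 0.0085 False [-3.2 -5.9 26.8] 0.0136
wrist shaker [([0.479, 0.12, 0.01], 0.89), ([0.464, -0.113, 0.011], 0.27)]
wrist dial_bar [([0.481, 0.126, 0.131], 0.73), ([0.587, 0.413, 0.0], 0.48)]
wrist window [([0.5, 0.128, 0.116], 0.89)]
wrist spice_0 [([0.579, 0.127, 0.016], 0.81), ([0.564, 0.234, 0.017], 0.7)]
wrist bowl [([0.448, -0.104, 0.002], 0.66)]
wrist nut_0 [([0.456, -0.124, 0.01], 0.63), ([0.462, -0.111, 0.01], 0.53), ([0.446, -0.091, 0.012], 0.51), ([0.437, -0.1, 0.014], 0.44), ([0.46, -0.091, 0.012], 0.42), ([0.467, 0.222, 0.01], 0.2)]
scene shaker [([0.48, 0.123, 0.017], 0.9), ([0.468, 0.219, 0.013], 0.64)]
scene spice_0 [([0.582, 0.127, 0.012], 0.77), ([0.565, 0.237, 0.016], 0.67), ([0.481, 0.124, 0.018], 0.26)]
top mill [([0.634, -0.24, -0.0], 0.63)]
top tape [([0.584, 0.415, 0.0], 0.8)]
top lemon [([0.451, -0.101, -0.004], 0.7), ([0.613, -0.408, -0.001], 0.53)]
top bowl [([0.447, -0.103, -0.001], 0.56)]
top spice_0 [([0.565, 0.231, 0.01], 0.75), ([0.576, 0.13, 0.014], 0.49), ([0.631, -0.24, 0.001], 0.32)]
top shaker [([0.476, 0.125, 0.016], 0.6)]
top dial_bar [([0.478, 0.124, 0.131], 0.8), ([0.632, -0.239, 0.0], 0.34)]
123.2583
```

View pics/c16.png

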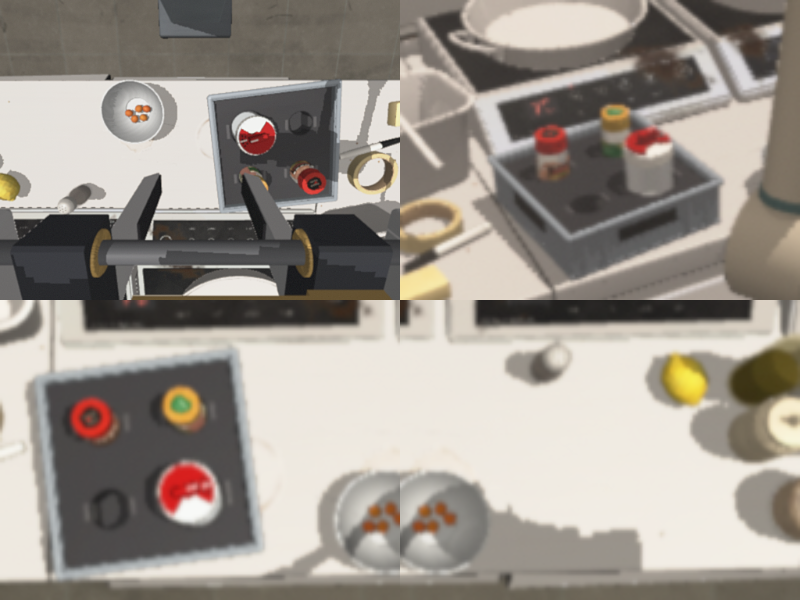

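The shaker (dial shut) and both spice jars sit level in the crate. The bowl at (140,112) holds all five nuts, and the mill, lemon and tape are where they were. I'm handing it in.

```bash
python3 -c "
from h import *
print(r.sign_off())"
```

```text
the job is handed in; nothing more can be done
None
```

I handed the job in at about 123 s: all five nuts are in the bowl on the worktop, the dial is turned back to shut, and the shaker and both spice jars are pressed home in the crate, with the mill, tape and lemon left where they were.

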